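# Draw the bottom swatch plate from the dispenser and register it in the painting rest

## Task

Gently draw the bottom colour plate straight out from under the stack in the dispenser, letting the plates above and the polish bottle standing on them settle down without toppling. Then slide that plate, its far end first, under the bridge of the painting rest until it is home against the sliding stop, without pushing the stop off its setting, and let go. Leave the other things on the table where they are.

Things in the scene. Friction and masses are not known exactly. Their poses are not given: they have to be found in the camera images.
- dispenser: Plate dispenser, fixed: grey base 128 x 76 x 12 mm with four folded aluminium corner posts up to 55 mm above the table. Origin on the table under the middle of the stack; its -x axis is the direction in which plates are drawn out, z up. The stacked plates lie centred over the origin with 3 mm play to the posts. The base ends 62 mm before the origin.
- slot (a point): Middle of the dispenser's front slot, on the base's surface 12 mm above the table, 63 mm before its origin. The front posts' lips (63 to 66 mm before the origin) leave a slot 8.5 mm high, which passes one plate and holds back the rest. Side wings 43 to 63 mm before the origin guide the bottom plate with 3.5 mm play on each side. The draw takes 3 to 8 N.
- plate_bottom: The plate to draw: white glazed plate 120 (x) x 50 (y) x 6 (z) mm, 70 to 110 g, with swatch dots and an eyelet. Lowest of four equal plates, underside 12 mm above the table; its near end sticks out 37 to 43 mm beyond the plates above, in free air, to be pinched across its 50 mm width from above. Origin at the middle of its underside; -x points to the near (protruding) end.
- plate_bottom_far (a point): Middle of the far end face of the plate to draw (the end that leads into the rest), at half its thickness: 60 mm along +x from the plate's origin.
- plate_b: Second plate from below, same size, origin at the middle of its underside. It rests on the plate to draw and drops 6 mm onto the base when that one is gone; the stack tips back up to 6 degrees on the way, which is normal.
- plate_c: Third plate from below, same size, origin at the middle of the underside.
- plate_d: Top plate of the stack, same size, origin at the middle of the underside.
- polish_bottle: Nail polish bottle, 27 x 34 x 82 mm, standing loose on the top plate, its top 118 mm above the table. Origin at the middle of its underside.
- rest: Painting rest, fixed: grey base with a channel for one plate along its x axis, open towards its -x. Origin on the table; channel floor 12 mm above it (level with the dispenser's base). Aluminium side rails 10 mm high and 53 mm apart (1.5 mm play on each side of a plate), from 28 mm before the origin to 48 mm behind it.
- rest_mouth (a point): Middle of the channel's mouth on the floor, 39 mm before the rest's origin, 12 mm above the table. Beside it the rails flare to 63 mm apart, tips 42 mm before the origin. Before it a tongue 30 mm wide, level with the floor, runs on to 75 mm before the origin and carries the plate's near part, leaving its long edges free for the fingers. With the plate home, its near 44 to 72 mm stand out before this point.
- rest_leaf (a point): Bowed steel leaf spring in the -y rail, 12 mm before the rest's origin, 16 mm above the table, standing 3.5 mm out of the rail. It bears on the plate's edge with 0.5 to 2 N and makes the plate drag 1 to 4 N all the way from 20 mm before it.
- rest_bridge (a point): Middle of the underside of the bridge, above the rest's origin, 12 mm long in x, 9 mm over the floor: the plate must be slid in beneath it. Behind it a friction-held aluminium stop (block rest_stop_c0, 17 mm long) with a black thumb nut, its face 9 to 37 mm behind the origin, set differently each time and told by no pose: find it by feel. It stands firm up to 9 N and slides back if pushed harder.
- pigment_jar: Bystander: small round pigment jar with black lid, 32 x 32 x 23 mm. Origin at the middle of its underside.
- pigment_jar2: Bystander: small round pink pigment jar with white lid, 32 x 32 x 23 mm. Origin at the middle of its underside.
- tweezers: Bystander: slim metal tweezers lying flat, 17 x 124 x 9 mm. Origin under their middle.
Mind the look-alikes: they are no part of the job. Of the things that look like the polish_bottle, the largest one is meant.

How it is judged (in metres and radians):
On the way:
1. the bottom plate has been drawn clear of the dispenser, the rest of the stack and the bottle still standing in it (x of plate_bottom_far in the frame of dispenser below -0.066 m and angle between polish_bottle's own z axis and vertical below 0.2 rad and z of polish_bottle in the frame of dispenser above 0.025 m and horizontal distance between each of plate_b, plate_c, plate_d and dispenser below 0.01 m), for 0.1 s.
At the end, for the whole second after the job is handed in: The drawn plate lies flat on the floor of the rest's channel, its far end within 2 mm of the stop's face; the other three plates have settled flat in the dispenser within 10 mm of its middle, and the polish bottle stands upright on them; all at rest (horizontal distance between plate_bottom_far and rest_stop_c0 below 0.0106 m and y of plate_bottom in the frame of rest between -0.003 and 0.003 m and height (world z) of each of plate_bottom, plate_b below 0.0145 m and angle between each of plate_bottom, plate_b's own z axis and vertical below 0.03 rad and angle between the x axis of plate_bottom and the x axis of rest, either way round below 0.06 rad and linear speed of each of plate_bottom, polish_bottle below 0.01 m/s and angle between polish_bottle's own z axis and vertical below 0.2 rad and z of polish_bottle in the frame of dispenser above 0.025 m and horizontal distance between each of plate_b, plate_c, plate_d and dispenser below 0.01 m); the robot touches nothing.
It fails at once if the polish bottle tipped over (more than about 25 degrees) or fell off the stack (angle between polish_bottle's own z axis and vertical above 0.45 rad or z of polish_bottle in the frame of dispenser below 0.02 m).
It fails at once if one of the plates above was pulled or pushed out of the dispenser (more than 15 mm) (horizontal distance between any of plate_b, plate_c, plate_d and dispenser above 0.015 m).
It fails at once if the stop of the rest was pushed more than 2 mm off its setting (distance of rest_stop_c0 from where it was at the start of the episode above 0.002 m).
It fails at once if the plate was forced against the dispenser or the rest (more than 30 N) (contact force between plate_bottom and dispenser above 30 N or contact force between plate_bottom and rest above 30 N).
It fails at once if a bystander was moved more than 15 mm (distance of any of pigment_jar, pigment_jar2, tweezers from where it was at the start of the episode above 0.015 m).
It also fails if it takes over 72 s, if anything falls off the work surface, if the arm or the gripper's body presses on something with over 40 N, if the wrist force passes 120 N, or if a joint passes its speed limit or range.

## Robot

A 6-joint arm with a two-finger parallel gripper is mounted at the origin on the work surface; the furniture and walls round the work are solid. World frame = base frame: x ahead of the robot, y to its left, z up, the work surface at z = 0. Lengths are in mm, angles in degrees, forces in N, time in s.
With the tool pointing down it reaches from about 300 to 850 mm from the base axis. Payload 4.2 kg.
Tool frame: the origin (TCP) lies at the very end of the fingers, on their centre line; the grasp point (between the pads) lies env.pinch_z behind it (env.pinch_z is the distance from the TCP to the grasp point, in mm); z points along the fingers, y is the line along which they close (so a half turn about z gives the same grasp; the last joint's range is limited). The gripper opens to 91 mm and grips with 3 to 60 N. Pads are 32 mm wide; open, the fingers measure 118 mm over their backs; the gripper's body (76 mm by 178 mm) begins 60 mm behind the grasp point.
Start: joints at [-73.625, 18.312, 89.639, -0, 72.044, -1.146], TCP at [173.11, -548.339, 213.976] pointing down, gripper open.
Joint ranges: [-177.97, 177.97], [-48.28, 115.42], [12.27, 149.76], [-77.06, 257.06], [2.81, 150.46], [-146.56, 146.56]. Speed limits (degrees/s): [147.25, 147.25, 180, 180, 180, 180].

## Interface

Orientations are given as [roll, pitch, yaw] about the fixed x, y, z axes, in that order (R = Rz(yaw) Ry(pitch) Rx(roll)).
In Python, from workcell import state, vision, job_done, env gives the robot as it stands.
- The arm moves only by the tool servo_tool, never from a script. Its argument "rows" is a list of rows, each a list of 5 numbers: the shift along the tool's x, y, z scaled (see below), then the turn about the tool's z scaled (see below), then the opening, from 0 (shut) to 1 (fully open). A call has 1 to 20 rows; each row is the pose to reach, as a shift and turn from the pose commanded when the call began, along the tool's axes at that moment; what a row does not reach only later rows make up. The controller multiplies each number of a shift by 200 mm and each number of a turn by 90 degrees. A row lasts 1/12 s, in which the tool goes at most 41.7 mm and 7.16 degrees, less where a joint would pass 70% of its speed; a pose out of reach is approached as far as the arm can. A call with a number of a shift or a turn outside -1 to 1 is refused whole. A call with a gripper value outside its range is refused whole. The fingers move at their own pace and stop on an object; "force" is the grip in N (left out, the last holds). Time passes only in rows, so rows that repeat a pose let the fingers close. It gives the time, the measured TCP pose, the force, the opening and the grip force at its end, in the units of the state.
- state(): the state, without advancing time (a new reading comes with each control period).
- vision.grab_frame(name): name is "scene" or "top" or "wrist"; returns the picture (480x640x3 uint8, red, green, blue); there is no depth.
- vision.camera_info(name): a dict with "vertical_fov" (degrees; the focal length in pixels is half the picture's height over the tangent of half this angle, whatever the lens; pixels are square), "cx", "cy" (the principal point, pixels), "distortion" ([k1, k2, p1, p2, k3] as OpenCV has them; the pictures are not rectified), "T" (4x4, takes a point from camera to world coordinates). Camera axes: x right, y up, looking along -z (the intrinsics and any distortion apply to the point x, -y, -z); pixel columns grow to the right and rows downward; lengths in mm; the calibration is good to about 2 mm. A picture is of the moment at which its call begins: read the wrist's pose just before it. camera_info takes no time and is no camera call; for the wrist camera it gives the pose at the moment of the call.
- job_done(): hands the job in; it is judged then, once.
The state is a dict: "time_s": time; "qpos": joint angles; "qvel": joint speeds; "effort": joint torques, N m; "ee_pos": TCP position; "ee_rot": TCP orientation; "force": force on the tool from outside, world axes, zero at the start; "torque": the same for the moment, N m; "gripper_width": finger opening in mm; "gripper_force": force on a finger pad.
Only numpy, scipy, OpenCV 4.12 (cv2) and the standard library are available. Lean on these libraries where they do the work, as an engineer would, in place of code of your own. Each camera call takes 0.05 s, during which the arm holds its last target. There are 200 camera calls.

## Working session

There is one attempt and no reset: what is moved stays moved. The work goes in short steps, Python scripts to look and compute and a tool call to move; the robot and the scene stay as the last step left them, time stands still between calls to the robot, and variables do not carry over. Pictures are saved under pics/ and viewed, at most 10 in all, crops included, and the job is handed in when it is done.

Besides the shell and the picture viewer there is one more tool, called after "Emit:" in YAML: its name, and indented under it one key for each argument. servo_tool: Moves the arm, as the interface text tells. Its arguments: {"type":"object","properties":{"rows":{"type":"array"},"force":{"type":"number"}},"required":["rows"]}

```bash
mkdir -p pics; cat > h.py <<'E'
import numpy as np, cv2
from workcell import state, vision, job_done, env
def K(ci):
    f=240/np.tan(np.radians(ci["vertical_fov"]/2)); return np.array([[f,0,ci["cx"]],[0,f,ci["cy"]],[0,0,1.]])
def ray(ci,uv):
    p=cv2.undistortPoints(np.array(uv,float).reshape(-1,1,2),K(ci),np.array(ci["distortion"],float)).reshape(-1,2)
    T=np.array(ci["T"]); d=np.c_[p[:,0],-p[:,1],-np.ones(len(p))]@T[:3,:3].T
    return T[:3,3],d
def onz(ci,uv,z):
    o,d=ray(ci,uv); z=np.broadcast_to(z,(len(d),)); return o+d*((z-o[2])/d[:,2])[:,None]
def proj(ci,P):
    T=np.array(ci["T"]); q=(np.atleast_2d(P)-T[:3,3])@T[:3,:3]; q=q*[1,-1,-1]
    return cv2.projectPoints(q.reshape(-1,1,3),np.zeros(3),np.zeros(3),K(ci),np.array(ci["distortion"],float))[0].reshape(-1,2)
def save(n,img): cv2.imwrite(f"pics/{n}.png",img[...,::-1])
E
python3 - <<'E'
from h import *
a=vision.grab_frame("top");b=vision.grab_frame("scene")
save("top",a);save("scene",b)
for n in("top","scene","wrist"):
    c=vision.camera_info(n);print(n,c["vertical_fov"],c["cx"],c["cy"],np.round(c["distortion"],3),np.round(c["T"],3).tolist())
print(env.pinch_z,state())
E
```

```text
top 44.56997549810096 313.64036269577207 244.0158891212678 [-0.139  0.     0.     0.     0.   ] [[0.112, 0.973, -0.202, 254.499], [-0.994, 0.11, -0.022, 49.756], [0.0, 0.204, 0.979, 1056.1], [0.0, 0.0, 0.0, 1.0]]
scene 54.13712740978141 316.0191923656831 235.6357505407184 [-0.123  0.     0.     0.     0.   ] [[-0.567, 0.403, -0.719, -160.691], [-0.824, -0.286, 0.489, 470.701], [-0.008, 0.869, 0.494, 473.032], [0.0, 0.0, 0.0, 1.0]]
wrist 63.48441752940666 319.4140481858795 239.9044435977922 [-0.081  0.     0.     0.     0.   ] [[0.302, 0.925, 0.231, 237.623], [-0.953, 0.293, 0.072, -527.687], [-0.001, -0.242, 0.97, 384.172], [0.0, 0.0, 0.0, 1.0]]
18.8 {'time_s': 0.1, 'qpos': array([-7.36260092e+01,  1.83470663e+01,  8.96991618e+01, -1.14023684e-03,
        7.20452075e+01, -1.14743557e+00]), 'qvel': array([-0.00267979, -0.032691  , -0.1741337 ,  0.13943933,  0.01980211,
       -0.06862754]), 'effort': array([-3.79078010e-04, -4.13334632e+01, -2.32510579e+01,  7.27685192e-02,
        4.21255629e-02, -6.23925121e-05]), 'ee_pos': array([ 172.96172646, -547.88877703,  213.21523079]), 'ee_rot': array([-1.79908561e+02, -7.47086560e-04,  1.75217782e+01]), 'force': array([ 0.43101405, -0.30823473, -0.20190141]), 'torque': array([ 0.08413964, -0.02294903,  0.02271483]), 'gripper_force': 0.0, 'gripper_width': 91.37156018690523}
```

View pics/top.png

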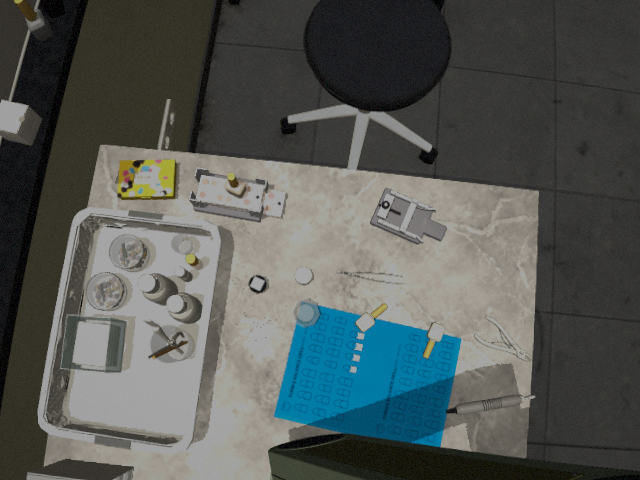

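View pics/scene.png

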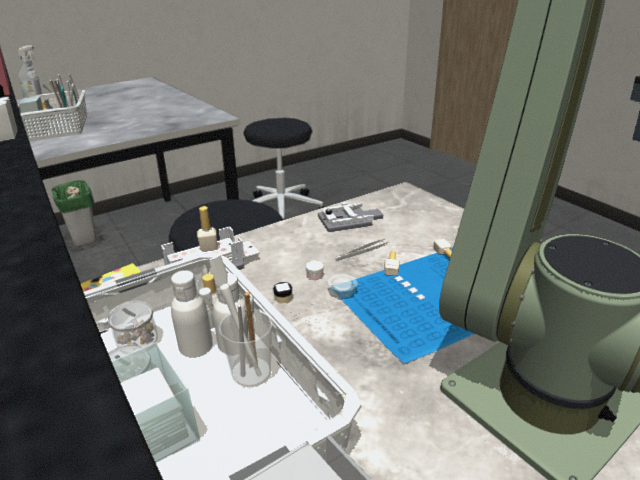

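The dispenser is at about (230,195) with a bottle at (235,185), its plate protruding to the right at (278,203). The rest is at about (402,215) with its tongue to the right at (435,230). Similar bottles: (192,260) in the tray is small; (235,185) on the stack fits the description. I'll enlarge both areas.

```bash
python3 - <<'E'
from h import *
a=cv2.imread("pics/top.png")[...,::-1]
d=cv2.resize(a[155:230,180:300],None,fx=6.5,fy=6.5,interpolation=cv2.INTER_CUBIC)[:,:780]
save("cd",d)
r=cv2.resize(a[175:255,355:460],None,fx=7,fy=7,interpolation=cv2.INTER_CUBIC)
save("cr",r)
E
```

```text
(no output)
```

View pics/cd.png

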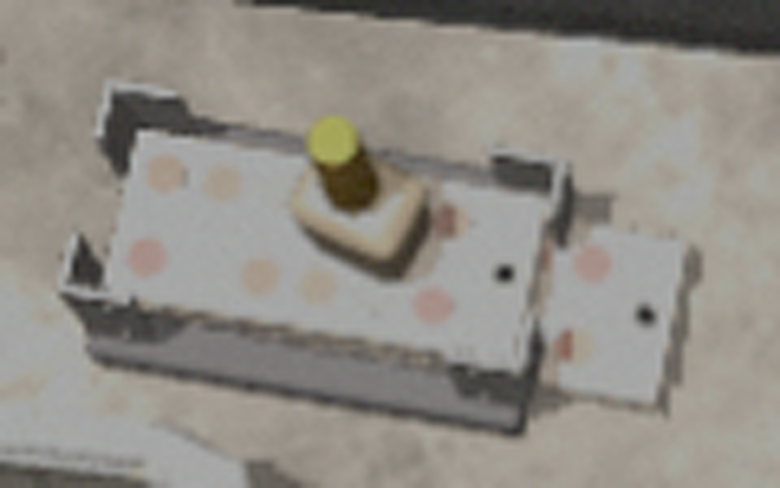

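View pics/cr.png

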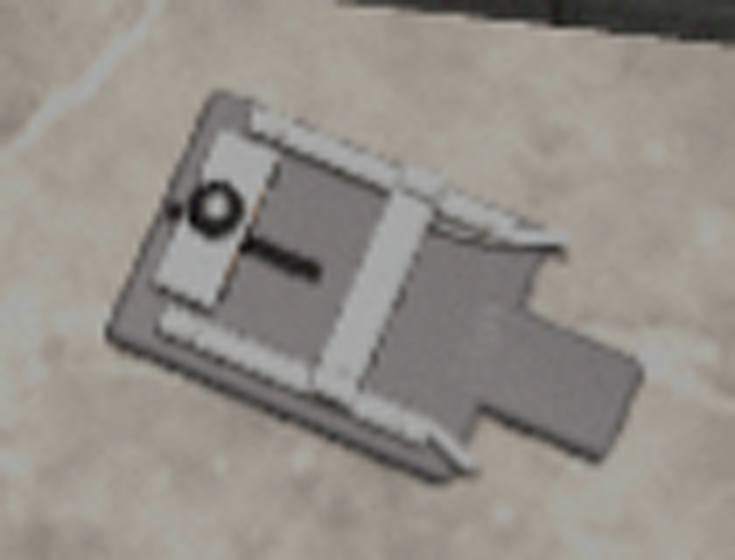

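```bash
cat > m.py <<'E'
from h import *
from scipy.optimize import least_squares
ci=vision.camera_info("top")
def fit(pts,obj,x0):
    pts=np.array(pts,float);obj=np.array(obj,float)
    f=lambda p:(proj(ci,np.c_[p[0]+np.cos(p[2])*obj[:,0]-np.sin(p[2])*obj[:,1],p[1]+np.sin(p[2])*obj[:,0]+np.cos(p[2])*obj[:,1],obj[:,2]])-pts).ravel()
    r=least_squares(f,x0);print(np.round([r.x[0],r.x[1],np.degrees(r.x[2])],2),"res px",np.round(r.fun,1));return r.x
cd=lambda p:(np.array(p)+.5)/6.5-.5+[180,155]
cr=lambda p:(np.array(p)+.5)/7-.5+[355,175]
print("top plate");td=fit(cd([(146,128),(103,288),(520,372),(550,192)]),[(60,-25,36),(60,25,36),(-60,25,36),(-60,-25,36)],[480,180,1.5])
q=onz(ci,cd([(690,238),(658,407)]),18);print("near end corners",q.round(1),np.linalg.norm(q[0]-q[1]))
m=q.mean(0)[:2];d=m-td[:2];c,s=np.cos(td[2]),np.sin(td[2]);print("in disp",d@[c,s],d@[-s,c])
print("rest")
tr=fit(cr([(645,368),(603,463),(530,305),(482,403)]),[(-75,-15,12),(-75,15,12),(-39,-15,12),(-39,15,12)],[480,-50,1.3])
c,s=np.cos(tr[2]),np.sin(tr[2])
def inr(p,z):
    q=onz(ci,cr(p),z)[:,:2]-tr[:2];return np.c_[q@[c,s],q@[-s,c]].round(1)
print("rail/bridge z22",inr([(255,135),(163,335),(412,185),(335,395),(430,210),(355,400)],22).tolist())
print("flare tips z22",inr([(565,250),(470,472)],22).tolist())
print("stop face low z12, z22",inr([(278,165),(215,305)],12).tolist(),inr([(278,165),(215,305)],22).tolist())
E
python3 m.py
```

```text
top plate
[544.11 234.99  85.79] res px [-0.6 -0.6 -0.2  0.5 -0.1 -0.8  0.9  0.8]
near end corners [[562.3 136.   18. ]
 [512.1 138.9  18. ]] 50.304197143959534
in disp -97.78740577300826 -0.3011977899915834
rest
[543.13 -92.76  68.79] res px [ 0.7 -0.2 -0.1  0.3 -0.3 -0.  -0.3 -0. ]
rail/bridge z22 [[45.4, -19.8], [42.9, 40.2], [2.7, -26.9], [-3.9, 33.7], [-4.5, -22.9], [-9.1, 32.5]]
flare tips z22 [[-40.8, -29.8], [-44.0, 35.7]]
stop face low z12, z22 [[36.5, -18.5], [34.5, 23.8]] [[36.4, -15.2], [34.5, 26.6]]
```

Emit:
servo_tool:
  rows:
    - [0.2,-0.125,0,0,1]
    - [0.4,-0.25,0,0,1]
    - [0.6,-0.375,0,0,1]
    - [0.78,-0.5,0,0,1]
    - [0.78,-0.5,0,0,1]

```text
time_s: 0.52
ee_pos: [293.4, -402.2, 213.6]
ee_rot: [-179.9, -0.1, 17.6]
force: [-0.8, 0.0, -0.2]
gripper_width: 90.9
gripper_force: 0.0
```

Emit:
servo_tool:
  rows:
    - [0.2,-0.125,0,0,1]
    - [0.4,-0.25,0,0,1]
    - [0.6,-0.375,0,0,1]
    - [0.78,-0.5,0,0,1]
    - [0.78,-0.5,0,0,1]

```text
time_s: 0.93
ee_pos: [412.4, -260.1, 213.7]
ee_rot: [-179.9, -0.1, 17.7]
force: [0.0, -0.7, 0.5]
gripper_width: 91.2
gripper_force: 0.0
```

Emit:
servo_tool:
  rows:
    - [0.2,-0.125,0.1,-0.07,1]
    - [0.4,-0.25,0.2,-0.15,1]
    - [0.6,-0.375,0.32,-0.22,1]
    - [0.78,-0.5,0.32,-0.3,1]
    - [0.78,-0.5,0.32,-0.37,1]
    - [0.78,-0.5,0.32,-0.45,1]
    - [0.78,-0.5,0.32,-0.52,1]
    - [0.78,-0.5,0.32,-0.59,1]
    - [0.78,-0.5,0.32,-0.59,1]
    - [0.78,-0.5,0.32,-0.59,1]

```text
time_s: 1.77
ee_pos: [528.9, -121.2, 149.6]
ee_rot: [-180.0, 0.0, 70.5]
force: [-0.4, 0.4, -0.6]
gripper_width: 91.1
gripper_force: 0.0
```

```bash
python3 - <<'E'
from h import *
s=state();print(s["time_s"],s["ee_pos"].round(1),s["ee_rot"].round(2),s["qpos"].round(1))
ci=vision.camera_info("wrist");a=vision.grab_frame("wrist");save("w1",a)
import pickle;pickle.dump(ci,open("w1.pkl","wb"))
b=cv2.resize(a,None,fx=1.25,fy=1.25,interpolation=cv2.INTER_CUBIC);save("w1v",b)
E
```

```text
1.7667 [ 528.9 -121.2  149.6] [-1.7996e+02  1.0000e-02  7.0470e+01] [-14.1  18.3  99.5  -0.   62.2   5.4]
```

View pics/w1v.png

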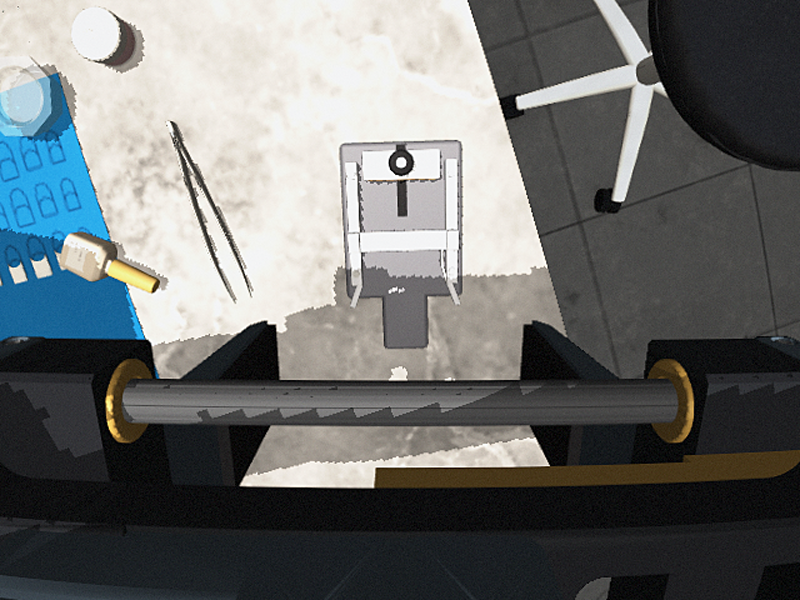

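The wrist view shows the rest upright at (400,240) in the picture: tongue (385-428, 295-348), bridge at y≈240, stop face at y≈180. I'll enlarge it.

```bash
python3 - <<'E'
from h import *
a=cv2.imread("pics/w1.png")[...,::-1]
save("c3",cv2.resize(a[108:288,258:388],None,fx=3.3333,fy=3.3333,interpolation=cv2.INTER_CUBIC))
E
```

```text
(no output)
```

View pics/c3.png

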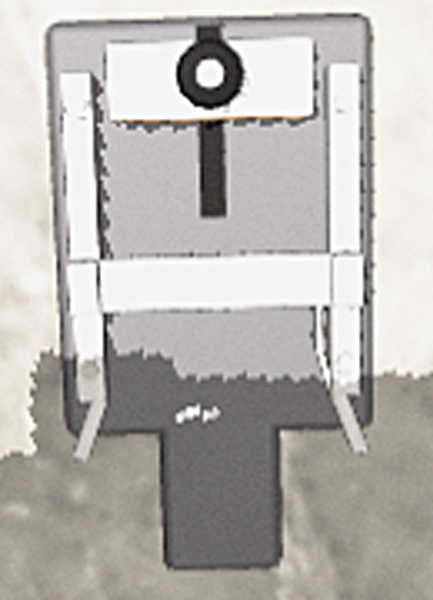

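```bash
cat > m2.py <<'E'
import sys;from h import *;import pickle
from scipy.optimize import least_squares
ci=pickle.load(open("w1.pkl","rb"))
c=lambda p:(np.array(p,float)+.5)/3.33333-.5+[258,108]
pts=c([(166,569),(281,569),(163,433),(281,431),(92,73),(330,64),(104,390),(331,385)])
obj=np.array([(-75,15,12),(-75,-15,12),(-39,15,12),(-39,-15,12),(48,26.5,22),(48,-26.5,22),(-28,26.5,22),(-28,-26.5,22.)])
W=lambda p,o:np.c_[p[0]+np.cos(p[2])*o[:,0]-np.sin(p[2])*o[:,1],p[1]+np.sin(p[2])*o[:,0]+np.cos(p[2])*o[:,1],o[:,2]]
f=lambda p:(proj(ci,W(p,obj))-pts).ravel()
r=least_squares(f,[543,-93,1.22],loss="soft_l1");p=r.x
print(p[:2].round(1),np.degrees(p[2]).round(2),f(p).reshape(-1,2).round(1).tolist())
for z in(12,22,26):
    q=onz(ci,c([(115,121),(308,121)]),z)[:,:2]-p[:2];print(z,(q@[np.cos(p[2]),np.sin(p[2])]).round(1))
E
python3 m2.py
```

```text
[541.8 -91.7] 72.04 [[-0.6, 0.7], [0.5, -0.2], [-1.2, -0.0], [0.0, -0.4], [0.1, -1.9], [-0.1, -1.1], [0.9, 2.7], [0.1, 2.4]]
12 [36.  34.8]
22 [36.  34.8]
26 [35.9 34.8]
```

Emit:
servo_tool:
  rows:
    - [0.2,-0.08,0,0,1]
    - [0.4,-0.15,0,0,1]
    - [0.535,-0.203,0,0,1]

```text
time_s: 2.07
ee_pos: [526.0, -5.4, 150.0]
ee_rot: [-180.0, -0.0, 70.4]
force: [1.0, 0.3, -0.7]
gripper_width: 91.1
gripper_force: 0.0
```

Emit:
servo_tool:
  rows:
    - [0.2,-0.08,0,-0.07,1]
    - [0.4,-0.15,0,-0.14,1]
    - [0.535,-0.203,0,-0.17,1]
    - [0.535,-0.203,0,-0.17,1]
    - [0.535,-0.203,0,-0.17,1]

```text
time_s: 2.48
ee_pos: [523.3, 108.5, 149.9]
ee_rot: [-180.0, 0.0, 86.0]
force: [0.2, -0.0, -0.6]
gripper_width: 91.0
gripper_force: 0.0
```

```bash
python3 - <<'E'
from h import *
s=state();print(s["time_s"],s["ee_pos"].round(1),s["ee_rot"].round(2),s["qpos"].round(1))
ci=vision.camera_info("wrist");a=vision.grab_frame("wrist");save("w2",a)
import pickle;pickle.dump(ci,open("w2.pkl","wb"))
P=[(541.3,197,36),(537.5,145,18),(535,105,18)];print(proj(ci,P).round())
save("w2v",cv2.resize(a[:300,180:460],None,fx=2,fy=2,interpolation=cv2.INTER_CUBIC))
E
```

```text
2.4833 [523.3 108.5 149.9] [-1.800e+02  3.000e-02  8.597e+01] [ 10.5  17.6 100.6  -0.   61.9  14.5]
[[336. 112.]
 [334. 184.]
 [334. 234.]]
```

View pics/w2v.png

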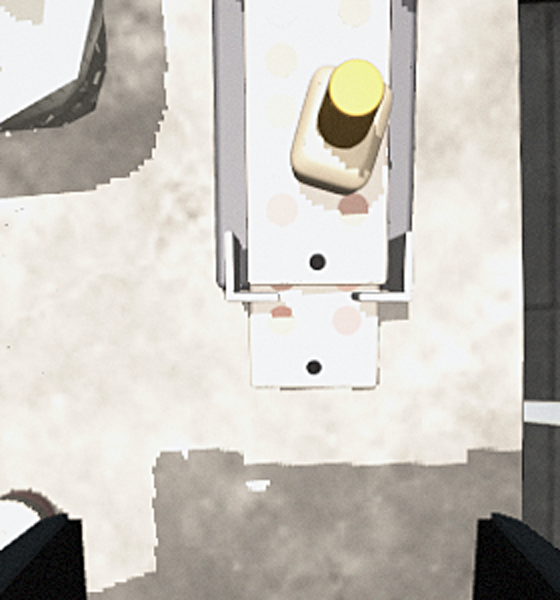

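```bash
python3 - <<'E'
from h import *;import pickle
ci=pickle.load(open("w2.pkl","rb"))
c=lambda p:(np.array(p,float)+.5)/2-.5+[180,0]
q=onz(ci,c([(252,385),(379,385),(250,305),(380,305)]),18);print(q.round(1),np.linalg.norm(q[0]-q[1]))
t=onz(ci,c([(246,283),(386,283),(244,0),(391,0)]),36);print(t.round(1))
l=onz(ci,c([(228,300),(410,300)]),55);print("lips z55",l.round(1));l=onz(ci,c([(228,300),(410,300)]),20.5);print(l.round(1))
ang=lambda a:np.degrees(np.arctan2(a[1],a[0]))
print(ang(q[2]-q[0]),ang(q[3]-q[1]),ang(q[1]-q[0])+90,ang(t[2]-t[0]),ang(t[3]-t[1]),ang(t[1]-t[0])+90)
m=(q[0]+q[1])/2
for y in(85.8,86.5):
    u=np.array([np.cos(np.radians(y)),np.sin(np.radians(y))]);print("grasp",y,(m[:2]+8*u).round(1), "plate ctr",(m[:2]+60*u).round(1))
E
```

```text
[[514.8 139.8  18. ]
 [564.3 136.4  18. ]
 [516.4 170.5  18. ]
 [566.  167.1  18. ]] 49.68172015004667
[[516.2 178.6  36. ]
 [566.2 175.3  36. ]
 [522.8 272.8  36. ]
 [572.4 269.6  36. ]]
lips z55 [[510.6 173.4  55. ]
 [571.5 169.2  55. ]]
[[508.3 173.   20.5]
 [577.2 168.3  20.5]]
87.01390550049969 86.88118431621875 86.07182931665056 86.02085006338838 86.2944297650502 86.13040960082103
grasp 85.8 [540.2 146.1] plate ctr [544.  197.9]
grasp 86.5 [540.1 146.1] plate ctr [543.2 198. ]
```

Plate near end is centred at (539.6,138.1), yaw 86, protrusion 39 mm and width 49.7 mm, all consistent. The bottle on the stack is the large one. Going to grasp.

Emit:
servo_tool:
  rows:
    - [0.1,0.04,0,0,1]
    - [0.194,0.071,0,0,1]
    - [0.194,0.071,0.15,0,1]
    - [0.194,0.071,0.3,0,1]
    - [0.194,0.071,0.42,0,1]
    - [0.194,0.071,0.52,0,1]
    - [0.194,0.071,0.6,0,1]
    - [0.194,0.071,0.65,0,1]
    - [0.194,0.071,0.69,0,1]
    - [0.194,0.071,0.71,0,1]
    - [0.194,0.071,0.725,0,1]
    - [0.194,0.071,0.725,0,1]
    - [0.194,0.071,0.725,0,1]

```text
time_s: 3.62
ee_pos: [540.9, 145.2, 5.6]
ee_rot: [179.9, -0.0, 85.9]
force: [-0.6, -0.2, -0.8]
gripper_width: 91.0
gripper_force: 0.0
```

Emit:
servo_tool:
  rows:
    - [0,0,0,0,0.8]
    - [0,0,0,0,0.65]
    - [0,0,0,0,0.6]
    - [0,0,0,0,0.57]
    - [0,0,0,0,0.54]
    - [0,0,0,0,0.5]
    - [0,0,0,0,0.4]
    - [0,0,0,0,0.3]
    - [0,0,0,0,0.3]
    - [0,0,0,0,0.3]
  force: 25

```text
time_s: 4.45
ee_pos: [540.2, 145.1, 5.0]
ee_rot: [-180.0, 0.0, 85.9]
force: [-0.4, -0.2, 0.4]
gripper_width: 49.8
gripper_force: 25.0
```

Emit:
servo_tool:
  rows:
    - [-0.004,0,0,0,0.3]
    - [-0.01,0,0,0,0.3]
    - [-0.017,0,0,0,0.3]
    - [-0.025,0,0,0,0.3]
    - [-0.033,0,0,0,0.3]
    - [-0.041,0,0,0,0.3]
    - [-0.05,0,0,0,0.3]
    - [-0.06,0,0,0,0.3]
    - [-0.07,0,0,0,0.3]
    - [-0.08,0,0,0,0.3]
    - [-0.09,0,0,0,0.3]
    - [-0.1,0,0,0,0.3]

```text
time_s: 5.45
ee_pos: [539.0, 125.0, 4.9]
ee_rot: [180.0, -0.0, 85.9]
force: [0.3, 3.5, 0.2]
gripper_width: 49.8
gripper_force: 25.0
```

Emit:
servo_tool:
  rows:
    - [-0.01,0,0,0,0.3]
    - [-0.02,0,0,0,0.3]
    - [-0.03,0,0,0,0.3]
    - [-0.04,0,0,0,0.3]
    - [-0.05,0,0,0,0.3]
    - [-0.06,0,0,0,0.3]
    - [-0.07,0,0,0,0.3]
    - [-0.08,0,0,0,0.3]
    - [-0.09,0,0,0,0.3]
    - [-0.1,0,0,0,0.3]
    - [-0.11,0,0,0,0.3]
    - [-0.12,0,0,0,0.3]
    - [-0.13,0,0,0,0.3]
    - [-0.14,0,0,0,0.3]
    - [-0.15,0,0,0,0.3]
    - [-0.16,0,0,0,0.3]
    - [-0.17,0,0,0,0.3]
    - [-0.18,0,0,0,0.3]
    - [-0.19,0,0,0,0.3]
    - [-0.2,0,0,0,0.3]

```text
time_s: 7.12
ee_pos: [536.0, 85.0, 4.9]
ee_rot: [-180.0, 0.0, 85.9]
force: [-0.6, 1.3, 0.1]
gripper_width: 49.6
gripper_force: 25.0
```

Emit:
servo_tool:
  rows:
    - [-0.008,0,0,0,0.3]
    - [-0.016,0,0,0,0.3]
    - [-0.024,0,0,0,0.3]
    - [-0.032,0,0,0,0.3]
    - [-0.04,0,0,0,0.3]
    - [-0.048,0,0,0,0.3]
    - [-0.056,0,0,0,0.3]
    - [-0.064,0,0,0,0.3]
    - [-0.072,0,0,0,0.3]
    - [-0.08,0,0,0,0.3]
    - [-0.09,0,0,0,0.3]
    - [-0.1,0,0,0,0.3]
    - [-0.11,0,0,0,0.3]
    - [-0.12,0,0,0,0.3]
    - [-0.13,0,0,0,0.3]
    - [-0.14,0,0,0,0.3]
    - [-0.16,0,0,0,0.3]
    - [-0.18,0,0,0,0.3]
    - [-0.2,0,0,0,0.3]
    - [-0.22,0,0,0,0.3]

```text
time_s: 8.78
ee_pos: [533.0, 40.9, 4.9]
ee_rot: [180.0, 0.0, 85.9]
force: [-0.7, 0.2, -1.0]
gripper_width: 49.6
gripper_force: 25.0
```

```bash
python3 - <<'E'
from h import *
s=state();print(s["time_s"],s["ee_pos"].round(1),s["ee_rot"].round(2),s["force"].round(1))
import pickle
ci=vision.camera_info("wrist");a=vision.grab_frame("wrist");save("w3",a);pickle.dump(ci,open("w3.pkl","wb"))
save("w3v",cv2.resize(a[:340,120:520],None,fx=1.7,fy=1.7,interpolation=cv2.INTER_CUBIC))
E
```

```text
8.7833 [533.   40.9   4.9] [1.800e+02 1.000e-02 8.592e+01] [-0.7  0.2 -1. ]
```

View pics/w3v.png

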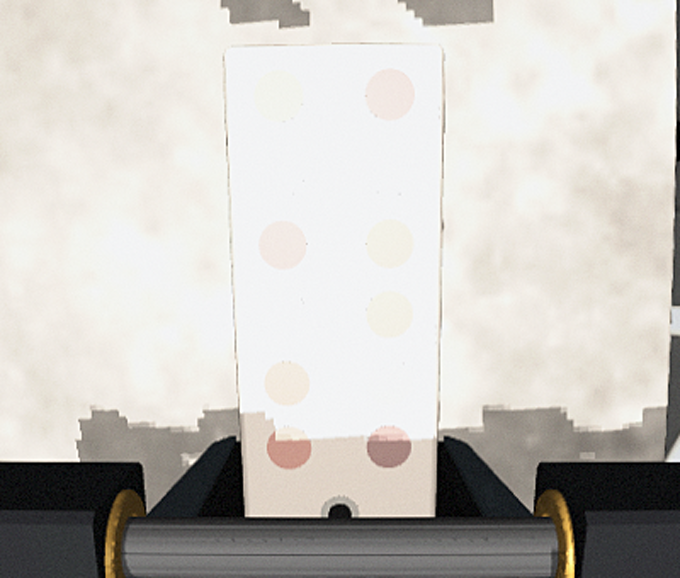

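The plate is drawn clear, held straight in the fingers, with its far edge at (225..442, 45). Now the in-hand pose and the carry.

```bash
python3 - <<'E'
from h import *;import pickle
ci=pickle.load(open("w3.pkl","rb"))
c=lambda p:(np.array(p,float)+.5)/1.7-.5+[120,0]
q=onz(ci,c([(225,45),(442,44),(240,410),(439,410)]),18);print(q.round(1),np.linalg.norm(q[0]-q[1]),np.linalg.norm(q[2]-q[3]))
ang=lambda a:np.degrees(np.arctan2(a[1],a[0]))
print(ang(q[0]-q[2]),ang(q[1]-q[3]),ang(q[1]-q[0])+90)
y=np.radians(85.92);u=np.array([np.cos(y),np.sin(y)]);v=np.array([-u[1],u[0]])
tcp=np.array([533.,40.9]);f=(q[0]+q[1])[:2]/2-tcp;g=(q[2]+q[3])[:2]/2-tcp;print("far in tool",f@u,f@v,"mid",g@u,g@v)
# target: TCP pose for far end at rest x=-85 ; rest pose
R=np.array([541.8,-91.7]);w=np.radians(72.0);ru=np.array([np.cos(w),np.sin(w)])
tx=np.array([u[0],u[1]]);ty=-v
for far in(-90,-60,-30,0,30):
    T=R+ru*(far-112);d=T-tcp;print(far,T.round(1),"tool dx,dy from here",d@tx/200,d@ty/200)
# stack check from top camera
save("t2",vision.grab_frame("top")[140:240,170:310])
E
```

```text
[[515.5 154.1  18. ]
 [563.6 150.9  18. ]
 [510.4  70.5  18. ]
 [559.5  67.   18. ]] 48.27010647923268 49.225367938330024
86.55825837090354 87.2091809731179 86.16931377089813
far in tool 111.79170789271048 1.4067129906912763 mid 27.949237096650815 -0.004194521963841513
-90 [ 479.4 -283.8] tool dx,dy from here -1.6385280704308753 -0.15191208629820982
-60 [ 488.6 -255.3] tool dx,dy from here -1.492933185375696 -0.11582705552686098
-30 [ 497.9 -226.8] tool dx,dy from here -1.347338300320517 -0.0797420247555125
0 [ 507.2 -198.2] tool dx,dy from here -1.201743415265338 -0.043656993984163714
30 [ 516.5 -169.7] tool dx,dy from here -1.056148530210159 -0.0075719632128146315
```

Emit:
servo_tool:
  rows:
    - [0,0,0,0,0.3]
    - [-0.02,0,-0.02,0,0.3]
    - [-0.05,0,-0.06,0,0.3]
    - [-0.1,-0.01,-0.12,0,0.3]
    - [-0.17,-0.01,-0.2,0,0.3]
    - [-0.26,-0.02,-0.28,0,0.3]
    - [-0.36,-0.03,-0.34,0,0.3]
    - [-0.46,-0.03,-0.38,0,0.3]
    - [-0.56,-0.04,-0.4,0,0.3]
    - [-0.65,-0.045,-0.4,0,0.3]
    - [-0.7,-0.05,-0.4,0,0.3]
    - [-0.72,-0.05,-0.4,0,0.3]
  force: 40

```text
time_s: 9.88
ee_pos: [512.4, -103.3, 85.9]
ee_rot: [179.9, 0.0, 85.8]
force: [-0.0, 0.5, -0.6]
gripper_width: 49.2
gripper_force: 40.0
```

Emit:
servo_tool:
  rows:
    - [-0.03,0,0,0.005,0.3]
    - [-0.09,-0.01,0,0.02,0.3]
    - [-0.17,-0.01,0,0.04,0.3]
    - [-0.27,-0.02,0,0.07,0.3]
    - [-0.37,-0.03,0,0.1,0.3]
    - [-0.47,-0.03,0,0.13,0.3]
    - [-0.57,-0.04,0,0.155,0.3]
    - [-0.65,-0.05,0,0.164,0.3]
    - [-0.7,-0.054,0,0.164,0.3]
    - [-0.725,-0.054,0,0.164,0.3]
    - [-0.725,-0.054,0.1,0.164,0.3]
    - [-0.725,-0.054,0.18,0.164,0.3]
    - [-0.725,-0.054,0.25,0.164,0.3]
    - [-0.725,-0.054,0.29,0.164,0.3]
    - [-0.725,-0.054,0.3,0.164,0.3]
    - [-0.725,-0.054,0.3,0.164,0.3]

```text
time_s: 11.22
ee_pos: [491.7, -244.9, 24.6]
ee_rot: [-179.9, -0.0, 71.2]
force: [0.3, 1.1, -0.1]
gripper_width: 49.4
gripper_force: 40.0
```

```bash
python3 - <<'E'
from h import *
s=state();print(s["time_s"],s["ee_pos"].round(1),s["ee_rot"].round(2),s["force"].round(1),s["gripper_width"])
import pickle
ci=vision.camera_info("wrist");a=vision.grab_frame("wrist");save("w4",a);pickle.dump(ci,open("w4.pkl","wb"))
t=cv2.imread("pics/t2.png")[...,::-1]
L=cv2.resize(a[0:330,150:480],(500,500),interpolation=cv2.INTER_CUBIC)
save("w4v",np.hstack([L,cv2.resize(np.pad(t,((0,133),(0,0),(0,0))),(300,500))]))
E
```

```text
11.2167 [ 491.7 -244.9   24.6] [-1.7994e+02 -1.0000e-02  7.1190e+01] [ 0.3  1.1 -0.1] 49.356333908835694
```

View pics/w4v.png

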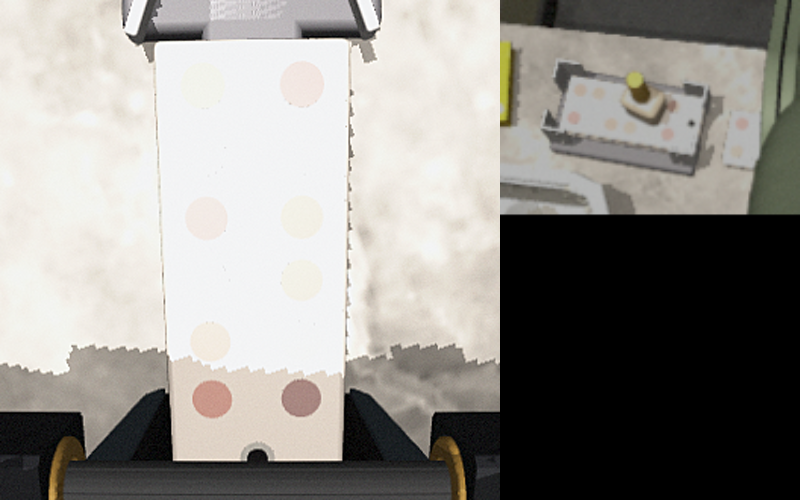

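The plate is aligned with the mouth: plate centre x≈252, flare tips at 133 and 377, tongue centre 252. The inset shows the bottle standing on the settled stack. Lowering.

Emit:
servo_tool:
  rows:
    - [0,0,0.02,0,0.3]
    - [0,0,0.04,0,0.3]
    - [0,0,0.055,0,0.3]
    - [0,0,0.065,0,0.3]
    - [0,0,0.075,0,0.3]
    - [0,0,0.08,0,0.3]
    - [0,0,0.08,0,0.3]

```text
time_s: 11.85
ee_pos: [491.6, -245.4, 8.7]
ee_rot: [-180.0, 0.0, 71.2]
force: [0.7, -0.4, -0.8]
gripper_width: 49.3
gripper_force: 40.0
```

Emit:
servo_tool:
  rows:
    - [0,0,0.003,0,0.3]
    - [0,0,0.006,0,0.3]
    - [0,0,0.009,0,0.3]
    - [0,0,0.012,0,0.3]
    - [0,0,0.015,0,0.3]
    - [0,0,0.015,0,0.3]
    - [0,0,0.015,0,0.3]

```text
time_s: 12.43
ee_pos: [491.7, -245.4, 5.9]
ee_rot: [180.0, 0.0, 71.2]
force: [0.2, 0.9, -1.2]
gripper_width: 49.0
gripper_force: 40.0
```

Emit:
servo_tool:
  rows:
    - [0.01,0,0,0,0.3]
    - [0.02,0,0,0,0.3]
    - [0.03,0,0,0,0.3]
    - [0.04,-0.001,0,0,0.3]
    - [0.05,-0.001,0,0,0.3]
    - [0.06,-0.001,0,0,0.3]
    - [0.07,-0.001,0,0,0.3]
    - [0.08,-0.001,0,0,0.3]
    - [0.09,-0.001,0,0,0.3]
    - [0.1,-0.001,0,0,0.3]

```text
time_s: 13.27
ee_pos: [498.0, -226.2, 5.9]
ee_rot: [-180.0, 0.0, 71.2]
force: [0.4, 0.3, -0.4]
gripper_width: 49.2
gripper_force: 40.0
```

Emit:
servo_tool:
  rows:
    - [0.008,0,0,0,0.3]
    - [0.016,0,0,0,0.3]
    - [0.024,0,0,0,0.3]
    - [0.032,0,0,0,0.3]
    - [0.04,-0.001,0,0,0.3]
    - [0.048,-0.001,0,0,0.3]
    - [0.056,-0.001,0,0,0.3]
    - [0.064,-0.001,0,0,0.3]
    - [0.072,-0.001,0,0,0.3]
    - [0.08,-0.001,0,0,0.3]

```text
time_s: 14.1
ee_pos: [502.8, -210.9, 5.9]
ee_rot: [-180.0, 0.0, 71.2]
force: [-1.0, -0.6, -0.1]
gripper_width: 49.4
gripper_force: 40.0
```

Emit:
servo_tool:
  rows:
    - [0.006,0,0,0,0.3]
    - [0.012,0,0,0,0.3]
    - [0.018,0,0,0,0.3]
    - [0.024,0,0,0,0.3]
    - [0.03,0,0,0,0.3]
    - [0.036,-0.001,0,0,0.3]
    - [0.042,-0.001,0,0,0.3]
    - [0.048,-0.001,0,0,0.3]
    - [0.054,-0.001,0,0,0.3]
    - [0.06,-0.001,0,0,0.3]

```text
time_s: 14.93
ee_pos: [506.7, -199.7, 6.0]
ee_rot: [180.0, 0.0, 71.2]
force: [-1.2, -0.3, -1.1]
gripper_width: 49.3
gripper_force: 40.0
```

Emit:
servo_tool:
  rows:
    - [0.006,0,0,0,0.3]
    - [0.012,0,0,0,0.3]
    - [0.018,0,0,0,0.3]
    - [0.024,0,0,0,0.3]
    - [0.03,0,0,0,0.3]
    - [0.036,-0.001,0,0,0.3]
    - [0.042,-0.001,0,0,0.3]
    - [0.048,-0.001,0,0,0.3]
    - [0.054,-0.001,0,0,0.3]
    - [0.06,-0.001,0,0,0.3]

```text
time_s: 15.77
ee_pos: [510.3, -188.2, 5.9]
ee_rot: [180.0, 0.0, 71.2]
force: [-1.1, -0.1, -0.6]
gripper_width: 49.2
gripper_force: 40.0
```

Emit:
servo_tool:
  rows:
    - [0.005,0,0,0,0.3]
    - [0.01,0,0,0,0.3]
    - [0.015,0,0,0,0.3]
    - [0.02,0,0,0,0.3]
    - [0.025,0,0,0,0.3]
    - [0.03,0,0,0,0.3]
    - [0.034,0,0,0,0.3]
    - [0.038,0,0,0,0.3]
    - [0.042,-0.001,0,0,0.3]
    - [0.046,-0.001,0,0,0.3]
    - [0.05,-0.001,0,0,0.3]
  force: 12

```text
time_s: 16.68
ee_pos: [513.4, -178.8, 6.0]
ee_rot: [180.0, 0.0, 71.2]
force: [-1.7, -0.4, -1.2]
gripper_width: 50.0
gripper_force: 12.0
```

Emit:
servo_tool:
  rows:
    - [0.003,0,0,0,0.3]
    - [0.006,0,0,0,0.3]
    - [0.009,0,0,0,0.3]
    - [0.012,0,0,0,0.3]
    - [0.015,0,0,0,0.3]
    - [0.018,0,0,0,0.3]
    - [0.021,0,0,0,0.3]
    - [0.024,0,0,0,0.3]
    - [0.027,0,0,0,0.3]
    - [0.03,0,0,0,0.3]

```text
time_s: 17.52
ee_pos: [515.3, -173.1, 5.9]
ee_rot: [180.0, 0.0, 71.2]
force: [-1.7, -0.0, -0.5]
gripper_width: 49.9
gripper_force: 12.0
```

Emit:
servo_tool:
  rows:
    - [0.002,0,0,0,0.3]
    - [0.004,0,0,0,0.3]
    - [0.006,0,0,0,0.3]
    - [0.008,0,0,0,0.3]
    - [0.01,0,0,0,0.3]
    - [0.012,0,0,0,0.3]
    - [0.014,0,0,0,0.3]
    - [0.016,0,0,0,0.3]
    - [0.018,0,0,0,0.3]
    - [0.02,0,0,0,0.3]

```text
time_s: 18.35
ee_pos: [516.6, -169.3, 6.0]
ee_rot: [180.0, 0.0, 71.2]
force: [-1.9, -0.3, 0.0]
gripper_width: 49.6
gripper_force: 12.0
```

Emit:
servo_tool:
  rows:
    - [0.0015,0,0,0,0.3]
    - [0.003,0,0,0,0.3]
    - [0.0045,0,0,0,0.3]
    - [0.006,0,0,0,0.3]
    - [0.0075,0,0,0,0.3]
    - [0.0075,0,0,0,0.3]

```text
time_s: 18.85
ee_pos: [517.1, -167.9, 6.0]
ee_rot: [180.0, 0.0, 71.2]
force: [-2.0, 0.5, -0.7]
gripper_width: 50.0
gripper_force: 12.0
```

Emit:
servo_tool:
  rows:
    - [0.0015,0,0,0,0.3]
    - [0.003,0,0,0,0.3]
    - [0.0045,0,0,0,0.3]
    - [0.006,0,0,0,0.3]
    - [0.006,0,0,0,0.3]

```text
time_s: 19.27
ee_pos: [517.5, -166.8, 5.9]
ee_rot: [180.0, 0.0, 71.2]
force: [-1.1, 0.2, -1.0]
gripper_width: 49.7
gripper_force: 12.0
```

Emit:
servo_tool:
  rows:
    - [0.0015,0,0,0,0.3]
    - [0.003,0,0,0,0.3]
    - [0.004,0,0,0,0.3]
    - [0.004,0,0,0,0.3]

```text
time_s: 19.6
ee_pos: [517.8, -166.0, 5.9]
ee_rot: [180.0, 0.0, 71.2]
force: [-1.5, 0.8, -0.4]
gripper_width: 49.9
gripper_force: 12.0
```

Emit:
servo_tool:
  rows:
    - [0.0015,0,0,0,0.3]
    - [0.003,0,0,0,0.3]
    - [0.004,0,0,0,0.3]
    - [0.004,0,0,0,0.3]

```text
time_s: 19.93
ee_pos: [518.0, -165.2, 5.9]
ee_rot: [180.0, 0.0, 71.2]
force: [-1.9, 0.3, -0.4]
gripper_width: 50.1
gripper_force: 12.0
```

Emit:
servo_tool:
  rows:
    - [0.0015,0,0,0,0.3]
    - [0.003,0,0,0,0.3]
    - [0.003,0,0,0,0.3]

```text
time_s: 20.18
ee_pos: [518.2, -164.7, 6.0]
ee_rot: [180.0, 0.0, 71.2]
force: [-1.7, 0.3, -1.6]
gripper_width: 49.7
gripper_force: 12.0
```

Emit:
servo_tool:
  rows:
    - [0.0015,0,0,0,0.3]
    - [0.003,0,0,0,0.3]
    - [0.003,0,0,0,0.3]

```text
time_s: 20.43
ee_pos: [518.3, -164.4, 6.0]
ee_rot: [180.0, 0.0, 71.2]
force: [-1.6, -0.8, -1.2]
gripper_width: 49.8
gripper_force: 12.0
```

Emit:
servo_tool:
  rows:
    - [0.001,0,0,0,0.3]
    - [0.002,0,0,0,0.3]
    - [0.002,0,0,0,0.3]

```text
time_s: 20.68
ee_pos: [518.4, -164.4, 6.0]
ee_rot: [180.0, 0.1, 71.2]
force: [-2.7, -4.5, -1.2]
gripper_width: 49.7
gripper_force: 12.0
```

Firm contact: about 5 N along the channel with the arm no longer advancing. Lowering slightly and releasing.

Emit:
servo_tool:
  rows:
    - [-0.0005,0,0.002,0,0.3]
    - [-0.001,0,0.004,0,0.3]
    - [-0.001,0,0.004,0,0.3]

```text
time_s: 20.93
ee_pos: [518.4, -164.3, 5.2]
ee_rot: [180.0, 0.0, 71.2]
force: [-3.5, -4.9, -1.5]
gripper_width: 49.5
gripper_force: 12.0
```

Emit:
servo_tool:
  rows:
    - [0,0,0,0,0.56]
    - [0,0,0,0,0.58]
    - [0,0,0,0,0.62]
    - [0,0,0,0,0.7]
    - [0,0,0,0,0.8]
    - [0,0,0,0,0.9]
    - [0,0,0,0,0.9]

```text
time_s: 21.52
ee_pos: [518.7, -163.9, 5.2]
ee_rot: [180.0, -0.0, 71.2]
force: [0.1, -0.5, 0.0]
gripper_width: 79.8
gripper_force: 0.0
```

Emit:
servo_tool:
  rows:
    - [0,0,-0.05,0,0.9]
    - [0,0,-0.15,0,0.9]
    - [0,0,-0.3,0,0.9]
    - [0,0,-0.45,0,0.9]
    - [-0.1,0,-0.6,0,0.9]
    - [-0.1,0,-0.6,0,0.9]
    - [-0.1,0,-0.6,0,0.9]

```text
time_s: 22.1
ee_pos: [513.0, -183.8, 127.6]
ee_rot: [179.7, 0.0, 71.1]
force: [0.2, -0.1, -0.5]
gripper_width: 82.1
gripper_force: 0.0
```

```bash
python3 - <<'E'
from h import *
s=state();print(s["time_s"],s["ee_pos"].round(1),s["ee_rot"].round(2),s["force"].round(1))
import pickle
ci=vision.camera_info("wrist");a=vision.grab_frame("wrist");save("w5",a);pickle.dump(ci,open("w5.pkl","wb"))
t=vision.grab_frame("top")[145:255,170:310]
p=proj(ci,[(541.8,-91.7,18)])[0].round().astype(int);print(p)
x0=max(0,p[0]-95);y0=max(0,p[1]-100);print(x0,y0)
L=cv2.resize(a[y0:y0+190,x0:x0+190],(570,570),interpolation=cv2.INTER_CUBIC)
R=cv2.resize(np.pad(t,((0,207),(0,0),(0,0)))[:,:],None,fx=1.8,fy=1.8)[:570,:230]
R=cv2.resize(t,(230,181));R=np.pad(R,((0,570-181),(0,0),(0,0)))
save("w5v",np.hstack([L,R]))
E
```

```text
22.1 [ 513.  -183.8  127.6] [1.797e+02 1.000e-02 7.109e+01] [ 0.2 -0.1 -0.5]
[315 101]
220 1
```

View pics/w5v.png

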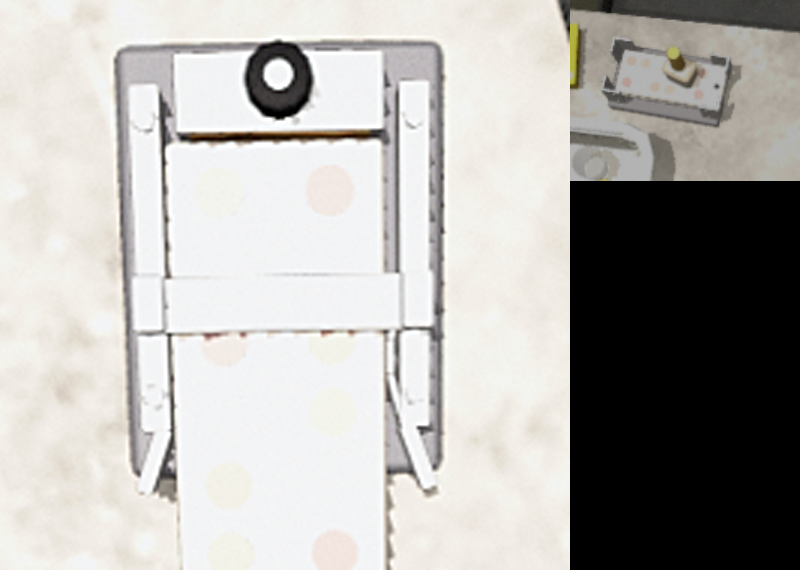

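```bash
python3 -c "
from h import *
print(job_done())"
```

```text
the job is handed in; nothing more can be done
None
```

The bottom plate is out of the dispenser and home under the bridge: it met the stop at about 5 N, below the 9 N that moves it. The last pictures show it lying in the channel and the bottle standing on the settled stack. I handed the job in at about 22 s, and no verdict came back.

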